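Load four sample vials into the heater block in their order

TASK

Move the four sample vials from the white transport rack into the aluminium heater block, one to a bore, keeping their order: the white-capped reference vial goes in the bore next to the temperature probe (the small black head at one end of the block) and the black-capped ones follow it along the row in the same order as they stand in the rack. Set each vial down upright to the bottom of its bore without dropping or tipping it, and leave the petri dish, tweezers and marker between the rack and the block where they lie.

Things in the scene. Friction and masses are not known exactly. Their poses are not given: they have to be found in the camera images.
- vial_white: clear glass sample vial, 23 mm in diameter and 50 mm tall, with a white screw cap; the cap is the top 15 mm and no wider than the glass. Origin at the centre of its foot, z up along its axis. Grip it 18 to 40 mm above the foot. At the start it stands upright in the transport rack, in the first place, an end hole (the rack's +y end).
- vial_black_1: clear glass sample vial, 23 mm in diameter and 50 mm tall, with a black screw cap; the cap is the top 15 mm and no wider than the glass. Origin at the centre of its foot, z up along its axis. Grip it 18 to 40 mm above the foot. At the start it stands upright in the transport rack, in the second place, next to the white-capped one.
- vial_black_2: clear glass sample vial, 23 mm in diameter and 50 mm tall, with a black screw cap; the cap is the top 15 mm and no wider than the glass. Origin at the centre of its foot, z up along its axis. Grip it 18 to 40 mm above the foot. At the start it stands upright in the transport rack, in the third place.
- vial_black_3: clear glass sample vial, 23 mm in diameter and 50 mm tall, with a black screw cap; the cap is the top 15 mm and no wider than the glass. Origin at the centre of its foot, z up along its axis. Grip it 18 to 40 mm above the foot. At the start it stands upright in the transport rack, in the fourth place, the end hole farthest from the white-capped one (the rack's -y end).
- transport_rack: white two-tier plastic rack, 46 mm wide, 182 mm long along its y axis, 22 mm high; fixed. Origin at the centre of its underside, z up. Four 31 mm round holes in a row, centres at x = 0 and y = +57, +19, -19, -57 mm; the vials stand on its inner floor, 6 mm above the table, so their tops are 56 mm above the table.
- heater_block: bare grey aluminium block on a black carrier, 52 mm wide, 184 mm long along its y axis, 22 mm high; fixed. Origin at the centre of its underside, z up. Four empty 31 mm round bores in a row, centres at x = 0 and y = +47, +9, -29, -67 mm, floors 6 mm above the table. The temperature probe, a black rectangular head 34 x 16 mm, top 42 mm above the table, stands at x = 0, y = +77 mm.
- petri_dish: small covered petri dish, 61 mm in diameter and 13 mm high, lying between the rack and the block, nearer the microscope; stays where it is. Origin at the centre of its underside.
- tweezers: metal tweezers, 14 x 123 x 10 mm, lying flat between the rack and the block; stay where they are. Origin under the middle, long axis y.
- marker: blue and white marker pen, 17 x 135 x 16 mm, lying between the rack and the block; stays where it is. Origin under the middle, long axis y.
There are look-alikes about, which are no part of the job. Leave any orange look-alike of the vial_black_1 alone. What is shaped like the vial_black_2 but turquoise is not meant.

How it is judged:
By the outcome, as a careful person would: the job done as asked, in the order asked, and still so for the second after the job is handed in, with the robot touching nothing.
It also fails if it takes over 122 s, if anything falls off the work surface, if the arm or the gripper's body presses on something with over 40 N, if the wrist force passes 120 N, or if a joint passes its speed limit or range.

ROBOT

A 6-joint arm with a two-finger parallel gripper is mounted at the origin on a cart in front of the work surface, level with it; the furniture and walls round the work are solid. World frame = base frame: x ahead of the robot, y to its left, z up, the work surface at z = 0. Lengths are in m, angles in rad, forces in N, time in s.
With the tool pointing down it reaches from about 0.25 to 0.775 m from the base axis. Payload 4 kg.
Tool frame: the origin (TCP) lies at the very end of the fingers, on their centre line; the grasp point (between the pads) lies 19 mm behind it; z points along the fingers, y is the line along which they close (so a half turn about z gives the same grasp; the last joint's range is limited). The gripper opens to 85 mm and grips with 20 to 120 N. Pads are 22 mm wide; open, the fingers measure 114 mm over their backs; the gripper's body (76 mm by 85 mm) begins 54 mm behind the grasp point. The pads swing forward as they close: fully open they stand 13 mm farther back than shut.
Start: joints at [-1.288, 0.087, 1.371, -0, 1.684, -0.103], TCP at [0.207, -0.51, 0.231] pointing down, gripper open.
Joint ranges: [-3.1, 3.1], [-0.76, 2.03], [0.27, 2.55], [-1.08, 4.22], [0.17, 2.65], [-2.57, 2.57]. Speed limits (rad/s): [2.79, 2.79, 3.14, 3.14, 3.14, 3.14].

INTERFACE

Orientations are given as a unit quaternion [w, x, y, z].
In Python, from station import r, cams, sign_off gives the robot as it stands. The module is installed in compiled form; this text tells all that it offers.
- The arm moves only by the tool jog_arm, never from a script. Its argument "motion" is a list of rows, each a list of 7 numbers: the opening in per cent of the stroke, from 0 (shut) to 100 (fully open), then the shift along the tool's x, y, z in m, then the turn, a rotation vector about the tool's x, y, z in degrees. A call has 1 to 12 rows; each row shifts and turns the commanded pose from where the row before left it, along the tool's axes as they then stand; what a row does not reach is not made up. A row lasts 1/8 s, in which the tool goes at most 62.5 mm and 10.7 degrees, less where a joint would pass 70% of its speed; a pose out of reach is approached as far as the arm can. A call is refused whole if a number of a shift passes 0.0625 or a number of a turn 10.7, either way. A call with a gripper value outside its range is refused whole. The fingers move at their own pace and stop on an object; the grip force is fixed at half the most. Time passes only in rows, so rows that do not move let the fingers close. It gives the time, the measured TCP pose, the force, the opening and the grip force at its end, in the units of the state.
- r.read_state(): the state, without advancing time (a new reading comes with each control period).
- cams.capture(name): name is "side" or "top"; returns a dict with "img" (400x640x3 uint8, red, green, blue), "fx", "fy", "cx", "cy" (pixels), "R" (3x3) and "t" (3): a world point X has camera coordinates R X + t. Camera axes: x right, y down, z forward; pixel columns grow to the right and rows downward; lengths in m; the calibration is good to about 2 mm. A picture is of the moment at which its call begins. There is no depth.
- sign_off(): hands the job in; it is judged then, once.
Trained networks look in the newest picture that a camera, given by its name, has taken for a name from the list of things; names that differ only in an ending like _2 or _b are one class to them, and where a whole thing is asked for, a point or a joint stands for the part that bears it (a point fixed in the world has none). Each returns a list of dicts, best first, with "score" (0 to 1); they miss things now and then, are a little off and sometimes report something else, mostly with a low value. They report only what shows in the picture. A call takes as long as a camera call. They do not tell look-alikes from the thing itself.
- cams.find_in(camera, thing): "rect" ([centre column, centre row, width, height] in pixels, round what is visible of it).
- cams.regions_of(camera, thing): "mask" (400x640 bool, what is visible of it) and "rect" ([centre column, centre row, width, height] in pixels, round what is visible of it).
- cams.mark_of(camera, thing): "centre" ([column, row] in pixels: a listed point, or the origin of a listed thing).
The state is a dict: "t": time; "qpos": joint angles; "joint_velocities": joint speeds; "joint_torque": joint torques, N m; "position": TCP position; "tool_rot": TCP orientation; "ft_force": force on the tool from outside, world axes, zero at the start; "torque": the same for the moment, N m; "width": finger opening in m; "finger_force": force on a finger pad.
Only numpy, scipy, OpenCV 4.12 (cv2) and the standard library are available. Lean on these libraries where they do the work, as an engineer would, in place of code of your own. Each camera call takes 0.05 s, during which the arm holds its last target. There are 200 camera calls.

## Working session

There is one attempt and no reset: what is moved stays moved. The work goes in short steps, Python scripts to look and compute and a tool call to move; the robot and the scene stay as the last step left them, time stands still between calls to the robot, and variables do not carry over. Pictures are saved under pics/ and viewed, at most 14 in all, crops included, and the job is handed in when it is done.

Besides the shell and the picture viewer there is one more tool, called as name(argument=value, ...) on one line, values as JSON. jog_arm: Moves the arm, as the interface text tells. Its arguments: {"type":"object","properties":{"motion":{"type":"array","items":{"type":"array","items":{"type":"number"}}}},"required":["motion"]}

```bash
mkdir -p pics; cat > h.py <<'E'
import numpy as np, cv2
from station import r, cams, sign_off
def save(c,n):
    d=cams.capture(c); cv2.imwrite('pics/'+n,d['img'][:,:,::-1]); return d
def ray(d,u,v,z):
    R=np.array(d['R']);t=np.array(d['t']);C=-R.T@t
    w=R.T@np.array([(u-d['cx'])/d['fx'],(v-d['cy'])/d['fy'],1]); return C+w*(z-C[2])/w[2]
def proj(d,X):
    p=np.array(d['R'])@np.array(X)+np.array(d['t']); return [d['fx']*p[0]/p[2]+d['cx'],d['fy']*p[1]/p[2]+d['cy']]
E
python3 - <<'E'
from h import *
np.set_printoptions(precision=4,suppress=True)
for c in ('top','side'):
    d=save(c,c+'0.png'); print(c,'cam at',-np.array(d['R']).T@np.array(d['t']))
    for n in ('vial_white','vial_black_1','transport_rack','heater_block','petri_dish','tweezers','marker'):
        print(n,[(round(m['score'],2),np.round(m['centre']).tolist(),ray(d,*m['centre'],0.006 if 'vial' in n else 0)[:2].round(3)) for m in cams.mark_of(c,n)])
s=r.read_state();print(s['position'],s['tool_rot'],s['width'],s['t'])
E
```

```text
top cam at [0.4241 0.0207 0.9963]
vial_white [(0.41, [390.0, 196.0], array([ 0.507, -0.176]))]
vial_black_1 [(0.6, [370.0, 226.0], array([ 0.429, -0.122])), (0.58, [345.0, 198.0], array([ 0.504, -0.059])), (0.54, [359.0, 170.0], array([ 0.574, -0.096])), (0.44, [376.0, 199.0], array([ 0.5  , -0.138])), (0.39, [358.0, 197.0], array([ 0.504, -0.094]))]
transport_rack [(0.66, [366.0, 196.0], array([ 0.508, -0.113]))]
heater_block [(0.6, [240.0, 192.0], array([0.523, 0.209]))]
petri_dish [(0.96, [302.0, 139.0], array([0.658, 0.048]))]
tweezers [(0.48, [314.0, 213.0], array([0.465, 0.019]))]
marker []
side cam at [ 0.2716 -0.6143  0.5124]
vial_white [(0.57, [345.0, 271.0], array([ 0.507, -0.169]))]
vial_black_1 [(0.71, [323.0, 244.0], array([ 0.499, -0.092])), (0.7, [368.0, 235.0], array([ 0.588, -0.101])), (0.62, [291.0, 270.0], array([ 0.422, -0.132])), (0.59, [337.0, 258.0], array([ 0.506, -0.135])), (0.53, [316.0, 233.0], array([ 0.497, -0.059]))]
transport_rack [(0.97, [330.0, 251.0], array([ 0.506, -0.108]))]
heater_block [(0.65, [281.0, 164.0], array([0.523, 0.225]))]
petri_dish [(0.58, [368.0, 187.0], array([0.671, 0.05 ]))]
tweezers [(0.55, [285.0, 215.0], array([0.465, 0.025]))]
marker [(0.64, [296.0, 205.0], array([0.498, 0.05 ]))]
[ 0.207  -0.5096  0.2314] [0.0001 0.9815 0.1917 0.    ] 0.08513953757699183 0.8
```

```bash
python3 - <<'E'
import cv2
t=cv2.imread('pics/top0.png')[110:270,190:430]; s=cv2.imread('pics/side0.png')[120:320,200:440]
cv2.imwrite('pics/topc.png',cv2.resize(t,None,fx=3.3,fy=3.3,interpolation=3)); cv2.imwrite('pics/sidec.png',cv2.resize(s,None,fx=3,fy=3,interpolation=3)[:600])
E
```

```text
(no output)
```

View pics/topc.png

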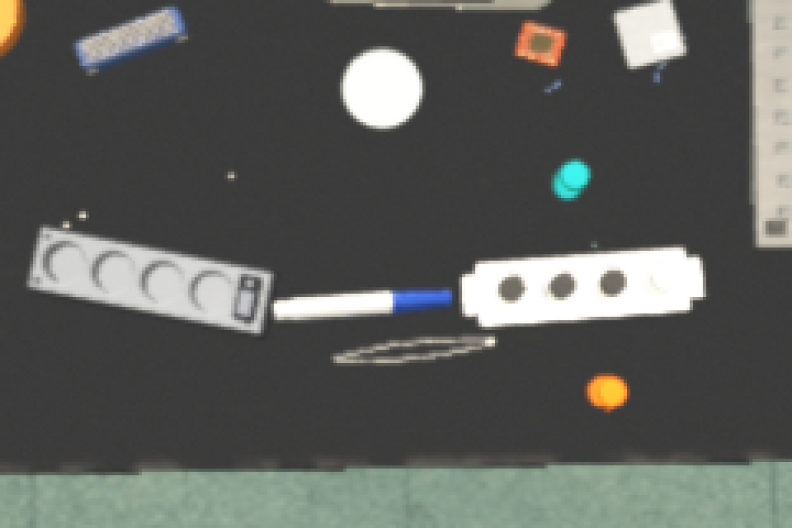

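View pics/sidec.png

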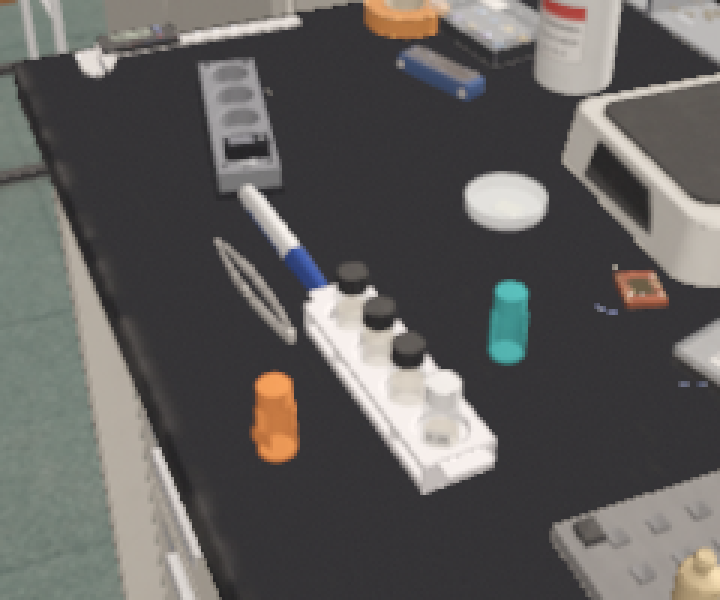

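View pics/top0.png

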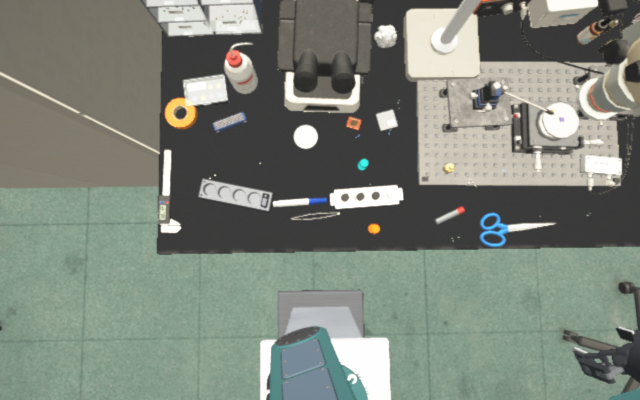

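The top view shows the rack with black caps at about px (345,197), (360,197) and (376,196), and the white cap at (391,194), which is the -y world end. The probe head is at (264,199), the end of the block facing the rack. The orange vial (373,229) and turquoise vial (362,164) stand outside the rack, so they are the look-alikes. The four vials to move are the ones in the rack holes.

Next I fit poses by matching projected models to the masks.

```bash
cat > fit.py <<'E'
from h import *
from scipy.optimize import minimize
S=4
def sil(d,pts):
    p=np.array([proj(d,X) for X in pts]); h=cv2.convexHull(((p+.5)*S).astype(np.float32))
    m=np.zeros((400*S,640*S),np.uint8); cv2.fillPoly(m,[np.round(h).astype(np.int32)],1)
    return cv2.resize(m.astype(np.float32),(640,400),interpolation=cv2.INTER_AREA)
def box(w,l,h):
    return lambda q:[(q[0]+np.cos(q[2])*x-np.sin(q[2])*y,q[1]+np.sin(q[2])*x+np.cos(q[2])*y,z) for x in(-w/2,w/2) for y in(-l/2,l/2) for z in(0,h)]
def cyl(r_,z0,z1):
    return lambda q:[(q[0]+r_*np.cos(a),q[1]+r_*np.sin(a),z) for a in np.arange(0,6.28,.2) for z in(z0,z1)]
def fit(d,mask,model,q0):
    m=mask.astype(np.float32)
    f=lambda q:1-(lambda s:np.minimum(s,m).sum()/np.maximum(s,m).sum())(sil(d,model(q)))
    st=[.01,.01,.06][:len(q0)]
    b=minimize(f,q0,method='Nelder-Mead',options=dict(initial_simplex=[q0]+[np.array(q0)+np.eye(len(q0))[i]*st[i] for i in range(len(q0))],xatol=1e-4,fatol=1e-4))
    return b.x.round(4),round(1-b.fun,3)
E
python3 - <<'E'
from fit import *
for c in ('top','side'):
    d=cams.capture(c); g=cv2.cvtColor(d['img'],cv2.COLOR_RGB2GRAY)
    for n,b,q0 in (('heater_block',box(.052,.184,.022),[.523,.21,3.3]),('transport_rack',box(.046,.182,.022),[.508,-.11,3.05])):
        for m in cams.regions_of(c,n)[:1]: print(c,n,round(m['score'],2),m['mask'].sum(),fit(d,m['mask'],b,q0))
    for n in ('vial_white','vial_black_1'):
        for m in cams.regions_of(c,n):
            q=ray(d,m['rect'][0],m['rect'][1],.045)[:2]
            print(c,n,round(m['score'],2),np.round(m['rect']),m['mask'].sum(),*[fit(d,m['mask'],cyl(.0115,z0,.056),list(q)) for z0 in (.006,.022,.041)])
    if c=='top':
        # cap centroids by darkness inside the rack
        sub=(g[185:210,335:385]<110).astype(np.uint8); n_,lab,st,ce=cv2.connectedComponentsWithStats(sub)
        for i in range(1,n_):
            if 6<st[i][4]<120: u,v=ce[i]+[335,185]; print('dark',round(u,1),round(v,1),st[i][4],ray(d,u,v,.056)[:2].round(4))
        for (dx,dy) in ((0,0),): pass
E
```

```text
top heater_block 0.8 1534 (array([0.5131, 0.2142, 2.9219]), np.float64(0.95))
top transport_rack 0.86 1026 (array([ 0.5055, -0.1146,  3.2062]), np.float64(0.697))
top vial_white 0.66 [391. 195.   8.   9.] 93 (array([ 0.508 , -0.1674]), np.float64(0.846)) (array([ 0.5071, -0.1659]), np.float64(0.905)) (array([ 0.5065, -0.1638]), np.float64(0.854))
top vial_black_1 0.65 [374. 228.  10.   8.] 68 (array([ 0.4242, -0.1256]), np.float64(0.681)) (array([ 0.4235, -0.1245]), np.float64(0.735)) (array([ 0.4242, -0.1238]), np.float64(0.823))
top vial_black_1 0.64 [345. 197.  13.   9.] 78 (array([ 0.5015, -0.0557]), np.float64(0.854)) (array([ 0.5008, -0.055 ]), np.float64(0.898)) (array([ 0.5006, -0.0546]), np.float64(0.926))
top vial_black_1 0.56 [376. 198.   8.   8.] 80 (array([ 0.5046, -0.1291]), np.float64(0.782)) (array([ 0.5034, -0.1278]), np.float64(0.848)) (array([ 0.503 , -0.1263]), np.float64(0.873))
top vial_black_1 0.45 [363. 166.  13.  14.] 98 (array([ 0.5836, -0.1034]), np.float64(0.89)) (array([ 0.5825, -0.1025]), np.float64(0.921)) (array([ 0.5814, -0.101 ]), np.float64(0.821))

[... 970 characters left out ...]
y([ 0.5072, -0.0804]), np.float64(0.748)) (array([ 0.5009, -0.094 ]), np.float64(0.886)) (array([ 0.4969, -0.1037]), np.float64(0.615))
side vial_black_1 0.62 [371. 229.  13.  30.] 308 (array([ 0.5844, -0.1088]), np.float64(0.874)) (array([ 0.5763, -0.1211]), np.float64(0.807)) (array([ 0.565, -0.14 ]), np.float64(0.54))
side vial_black_1 0.58 [318. 219.  11.  16.] 222 (array([ 0.5072, -0.042 ]), np.float64(0.674)) (array([ 0.5011, -0.0562]), np.float64(0.811)) (array([ 0.4997, -0.0609]), np.float64(0.596))
side vial_black_1 0.5 [335. 244.  11.  25.] 254 (array([ 0.512 , -0.1175]), np.float64(0.685)) (array([ 0.5046, -0.1321]), np.float64(0.857)) (array([ 0.4974, -0.1462]), np.float64(0.68))
```

```bash
python3 - <<'E'
from fit import *
c0,s0=.0,.0
def hullmask(d,q):
    B=lambda w,l,h,y0:[(q[0]+np.cos(q[2])*x-np.sin(q[2])*(y+y0),q[1]+np.sin(q[2])*x+np.cos(q[2])*(y+y0),z) for x in(-w/2,w/2) for y in(-l/2,l/2) for z in(0,h)]
    return np.maximum(sil(d,B(.052,.184,.022,0)),sil(d,B(.034,.016,.042,.077)))
tiles=[]
for c in ('top','side'):
    d=cams.capture(c); m=cams.regions_of(c,'heater_block')[0]['mask'].astype(np.float32)
    f=lambda q:1-(lambda s:np.minimum(s,m).sum()/np.maximum(s,m).sum())(hullmask(d,q))
    q0=np.array([.514,.216,2.92]); b=minimize(f,q0,method='Nelder-Mead',options=dict(initial_simplex=[q0,q0+[.01,0,0],q0+[0,.01,0],q0+[0,0,.05]],xatol=1e-4,fatol=1e-4))
    print(c,b.x.round(4),1-b.fun)
    q=b.x if c=='top' else b.x; 
    y0,x0=(165,192) if c=='top' else (130,245); K=8
    im=cv2.resize(d['img'][y0:y0+60,x0:x0+90,::-1],None,fx=K,fy=K,interpolation=cv2.INTER_CUBIC)
    for yb in (.047,.009,-.029,-.067):
        P=[proj(d,(q[0]-np.sin(q[2])*yb+.0155*np.cos(a),q[1]+np.cos(q[2])*yb+.0155*np.sin(a),.022)) for a in np.arange(0,6.3,.1)]
        cv2.polylines(im,[np.int32((np.array(P)+.5-[x0,y0])*K)],True,(0,0,255),1)
    tiles.append(im)
cv2.imwrite('pics/ov.png',cv2.resize(np.vstack(tiles),None,fx=.62,fy=.62,interpolation=cv2.INTER_AREA))
E
```

```text
top [0.5134 0.2177 2.9162] 0.8966037631034851
side [0.5158 0.2194 2.9115] 0.9082676768302917
```

View pics/ov.png

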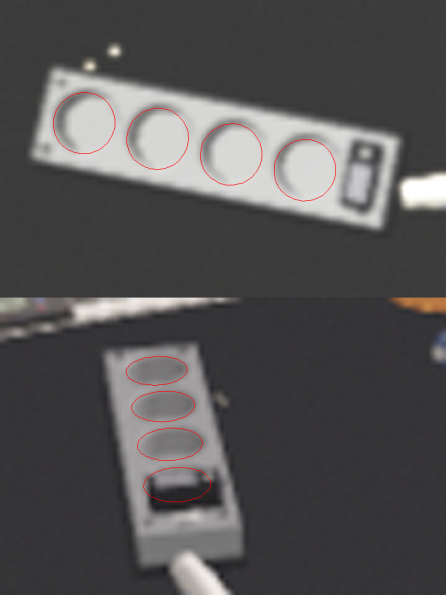

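The bore circles line up with the bores in both views: top at about (211,189), (225,192), (239,195), (253,198). White goes to the bore next to the probe. First move is to turn the tool, then travel above the white vial.

jog_arm(motion=[[100,0,0,0,0,0,-10.2],[100,0,0,0,0,0,-10.2],[100,0,0,0,0,0,-10.2],[100,0,0,0,0,0,-10.2],[100,0,0,0,0,0,-10.2],[100,0,0,0,0,0,-10.2],[100,0,0,0,0,0,-10.1],[100,0,0,0,0,0,0]])

```text
t: 2.5
position: [0.2069, -0.5096, 0.2313]
tool_rot: [0.0, 0.687, 0.727, -0.0]
ft_force: [-0.3, -0.4, 0.5]
width: 0.0855
finger_force: 0.0
```

jog_arm(motion=[[100,0.032,0.032,0,0,0,0],[100,0.032,0.032,0,0,0,0],[100,0.032,0.032,0,0,0,0],[100,0.032,0.032,0.01,0,0,0],[100,0.032,0.032,0.02,0,0,0],[100,0.032,0.032,0.02,0,0,0],[100,0.032,0.032,0.02,0,0,0],[100,0.032,0.032,0.02,0,0,0],[100,0.032,0.032,0.01,0,0,0],[100,0.032,0.032,0,0,0,0],[100,0,0,0,0,0,0],[100,0,0,0,0,0,0]])

```text
t: 4.0
position: [0.5072, -0.1714, 0.1313]
tool_rot: [0.0, 0.686, 0.727, -0.0]
ft_force: [-0.7, 1.0, -0.2]
width: 0.0853
finger_force: 0.0
```

```bash
cat >> h.py <<'E'
from scipy.spatial.transform import Rotation as Ro
W=[(.507,-.168),(.504,-.130),(.5015,-.093),(.5007,-.0555)]
B=[(.5039,.1717),(.5125,.2087),(.5210,.2458),(.5296,.2828)]
def rot(s): w,x,y,z=s['tool_rot']; return Ro.from_quat([x,y,z,w])
def delta(p,yaw):
    s=r.read_state(); R=rot(s)
    a=np.radians(yaw); T=np.array([[np.cos(a),np.sin(a),0],[np.sin(a),-np.cos(a),0],[0,0,-1]]).T
    d=R.inv().apply(np.array(p)-s['position']); dr=(R.inv()*Ro.from_matrix(T)).as_rotvec(degrees=True)
    print('t',round(s['t'],1),'pos',np.round(s['position'],4),'shift',d.round(4),'turn',dr.round(2),'w',round(s['width'],4),'F',np.round(s['ft_force'],1),'ff',s['finger_force'])
E
python3 -c "
from h import *
delta((*W[0],.023),93.4)"
```

```text
t 4.0 pos [ 0.5072 -0.1714  0.1313] shift [0.0035 0.     0.1083] turn [-0.03  0.04 -0.07] w 0.0853 F [-0.7  1.  -0.2] ff 0.0
```

jog_arm(motion=[[60,0.0035,0,0.02,0,0,0],[60,0,0,0.03,0,0,0],[60,0,0,0.03,0,0,0],[60,0,0,0.018,0,0,0],[60,0,0,0.008,0,0,0],[60,0,0,0,0,0,0],[60,0,0,0,0,0,0]])

```text
t: 4.88
position: [0.5081, -0.1682, 0.0267]
tool_rot: [0.001, 0.686, 0.728, 0.0]
ft_force: [1.3, 0.8, 0.3]
width: 0.0512
finger_force: 0.0
```

```bash
python3 - <<'E'
from h import *
delta((*W[0],.0235),93.4)
d=save('side','s1.png'); im=d['img'][190:310,270:420,::-1]; cv2.imwrite('pics/s1c.png',cv2.resize(im,None,fx=4.5,fy=4.5,interpolation=3))
E
```

```text
t 4.9 pos [ 0.5081 -0.1682  0.0267] shift [ 0.0003 -0.0011  0.0032] turn [ 0.13  0.08 -0.01] w 0.0512 F [1.3 0.8 0.3] ff 0.0
```

View pics/s1c.png

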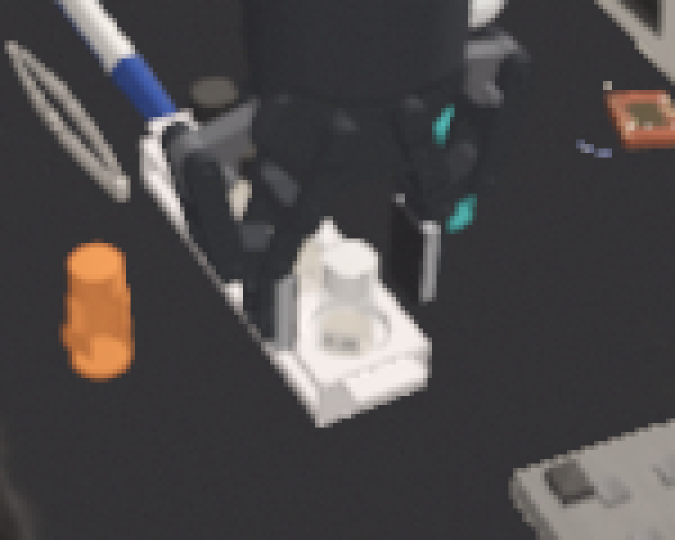

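The white vial (crop px 350,265) stands between the open pads, with the tips just above the rack top. I'll go slightly lower and close.

jog_arm(motion=[[60,0,-0.001,0.003,0,0,0],[60,0,0,0,0,0,0],[30,0,0,0,0,0,0],[20,0,0,0,0,0,0],[0,0,0,0,0,0,0],[0,0,0,0,0,0,0],[0,0,0,0,0,0,0],[0,0,0,0,0,0,0],[0,0,0,0,0,0,0]])

```text
t: 6.05
position: [0.5065, -0.1679, 0.0227]
tool_rot: [0.0, 0.686, 0.728, 0.0]
ft_force: [0.7, 0.3, 3.8]
width: 0.0213
finger_force: 58.9
```

jog_arm(motion=[[0,0,0,-0.005,0,0,0],[0,0,0,-0.015,0,0,0],[0,0,0,-0.03,0,0,0],[0,0,0,-0.03,0,0,0],[0,0,0,-0.005,0,0,0],[0,0,0,0,0,0,0],[0,0,0,0,0,0,0]])

```text
t: 6.92
position: [0.5051, -0.1673, 0.1056]
tool_rot: [-0.002, 0.686, 0.728, -0.001]
ft_force: [-1.2, -0.1, -0.8]
width: 0.0211
finger_force: 59.3
```

```bash
python3 - <<'E'
from h import *
delta((*B[0],.108),77)
d=save('side','s2.png'); im=d['img'][170:290,270:420,::-1]; cv2.imwrite('pics/s2c.png',cv2.resize(im,None,fx=4.5,fy=4.5,interpolation=3))
E
```

```text
t 6.9 pos [ 0.5051 -0.1673  0.1056] shift [ 0.3384  0.0189 -0.002 ] turn [-0.19 -0.06 16.4 ] w 0.0211 F [-1.2 -0.1 -0.8] ff 59.33522701263428
```

View pics/s2c.png

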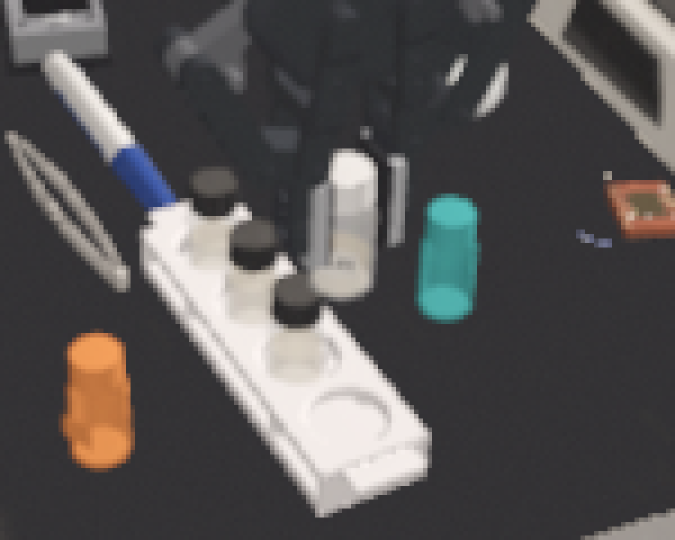

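The white vial hangs upright in the pads (crop px 345,225), clear of the rack. Now I carry it to the first bore.

jog_arm(motion=[[0,0.02,0,0,0,0,0],[0,0.036,0.0025,0,0,0,0],[0,0.036,0.0025,0,0,0,0],[0,0.036,0.0025,0,0,0,0],[0,0.036,0.0025,0,0,0,0],[0,0.036,0.0025,0,0,0,0],[0,0.036,0.0025,0,0,0,0],[0,0.036,0.0025,0,0,0,0],[0,0.036,0.0015,0,0,0,0],[0,0.03,0,0,0,0,8.2],[0,0,0,0,0,0,8.2],[0,0,0,0,0,0,0]])

```text
t: 8.48
position: [0.504, 0.172, 0.1067]
tool_rot: [-0.0, 0.782, 0.624, -0.001]
ft_force: [1.5, -0.7, -0.5]
width: 0.0212
finger_force: 59.3
```

jog_arm(motion=[[0,0,0,0,0,0,0],[0,0,0,0,0,0,0]])

```text
t: 8.72
position: [0.5049, 0.1706, 0.1072]
tool_rot: [-0.0, 0.782, 0.623, -0.0]
ft_force: [-0.1, -0.0, -0.7]
width: 0.0212
finger_force: 59.3
```

```bash
python3 - <<'E'
from fit import *
delta((*B[0],.108),77)
P=r.read_state()['position']
for c in ('side','top'):
    d=save(c,c+'3.png'); 
    for m in cams.regions_of(c,'vial_white')[:2]:
        z=P[2]-.017
        print(c,round(m['score'],2),np.round(m['rect']),m['mask'].sum(),[fit(d,m['mask'],cyl(.0115,z+a,z+.05),list(P[:2])) for a in (0,.015)])
    if c=='side': im=d['img'][110:210,230:360,::-1]; cv2.imwrite('pics/s3c.png',cv2.resize(im,None,fx=5,fy=5,interpolation=3))
E
```

```text
t 8.7 pos [0.5049 0.1706 0.1072] shift [ 0.0008 -0.0012 -0.0008] turn [-0.01  0.01  0.04] w 0.0212 F [-0.1 -0.  -0.7] ff 59.34722363948822
side 0.64 [279. 132.  12.  20.] 195 [(array([0.5057, 0.1745]), np.float64(0.731)), (array([0.4991, 0.1515]), np.float64(0.734))]
```

View pics/s3c.png

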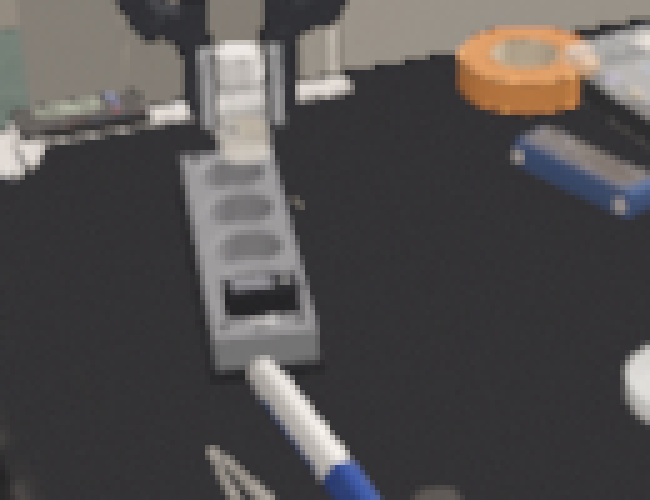

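The vial hangs over the block at about side px (279,132), upright. I'll compare the columns numerically to check the lateral offset.

```bash
python3 - <<'E'
from h import *
d=cams.capture('side'); P=r.read_state()['position']
for z in (.09,.115,.14): print(z,np.round(proj(d,(P[0],P[1],z)),2))
print('per +5mm x',np.round(proj(d,(P[0]+.005,P[1],.09)),2),'per +5mm y',np.round(proj(d,(P[0],P[1]+.005,.09)),2))
m=cams.regions_of('side','vial_white')[0]['mask']
for v in range(118,145): 
    u=np.where(m[v])[0]
    if len(u): print(v,u.min(),u.max(),end='; ')
print()
for v in (126,130,136,140): print(v,d['img'][v,266:294].mean(1).astype(int))
E
```

```text
0.09 [278.97 141.3 ]
0.115 [278.3  130.97]
0.14 [277.6  120.29]
per +5mm x [281.14 140.89] per +5mm y [278.26 140.33]

126 [105  50  51  78 127 154 130 110 163 177 182 182 176 173 184 187 154  95
 128 153 131  55  53 128 174 176 184 190]
130 [173  98  52  56 113 154 136 157 206 209 206 207 207 204 201 200 183 125
 118 153 132  61  52  96 119  92  84  64]
136 [ 51  50  50  51  57  65 103 152 175 171 159 166 177 174 172 173 170 148
  92  51  51  51  52  51  51  50  51  51]
140 [ 73  83  76  81 101 102 108 128 164 189 193 195 197 196 195 197 201 192
 141  51  51  51  51  51  51  50  51  52]
```

The vial fit, (0.506, 0.1745), and the block fit's bore 1, (0.505, 0.1737), agree within 1 mm in the same camera. I'll descend, pausing with the foot just inside the bore.

jog_arm(motion=[[0,0,0,0.02,0,0,0],[0,0,0,0.025,0,0,0],[0,0,0,0.015,0,0,0],[0,0,0,0.008,0,0,0],[0,0,0,0.004,0,0,0],[0,0,0,0,0,0,0],[0,0,0,0,0,0,0]])

```text
t: 9.9
position: [0.5057, 0.1709, 0.0361]
tool_rot: [0.0, 0.783, 0.623, 0.001]
ft_force: [-0.3, -0.0, 0.8]
width: 0.0212
finger_force: 59.4
```

```bash
python3 - <<'E'
from h import *
delta((*B[0],.0225),77)
d=save('side','s4.png'); im=d['img'][120:200,240:340,::-1]; cv2.imwrite('pics/s4c.png',cv2.resize(im,None,fx=6,fy=6,interpolation=3))
E
```

```text
t 9.9 pos [0.5057 0.1709 0.0361] shift [ 0.0003 -0.0019  0.0136] turn [ 0.08 -0.03  0.01] w 0.0212 F [-0.3 -0.   0.8] ff 59.35623228549957
```

View pics/s4c.png

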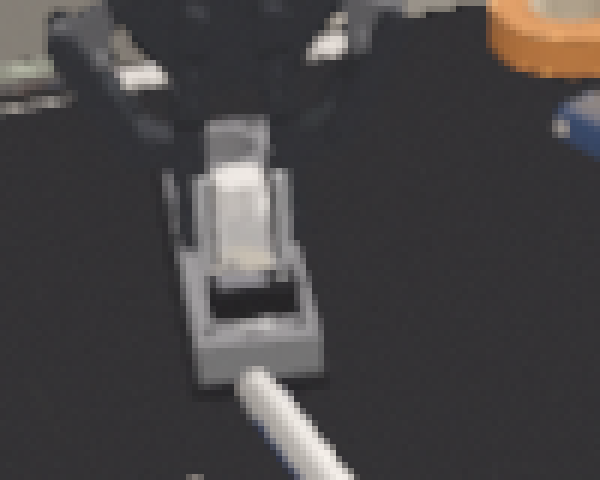

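The vial (crop px 243,220) is centred across the block with no contact force. I'll lower it to the floor.

jog_arm(motion=[[0,0,-0.0005,0.005,0,0,0],[0,0,0,0.004,0,0,0],[0,0,0,0.003,0,0,0],[0,0,0,0.001,0,0,0],[0,0,0,0,0,0,0],[0,0,0,0,0,0,0]])

```text
t: 10.7
position: [0.5045, 0.1709, 0.0227]
tool_rot: [-0.0, 0.783, 0.623, -0.0]
ft_force: [-2.3, -0.5, 5.3]
width: 0.0211
finger_force: 60.0
```

jog_arm(motion=[[20,0,0,0,0,0,0],[30,0,0,0,0,0,0],[45,0,0,0,0,0,0],[45,0,0,0,0,0,0],[45,0,0,0,0,0,0],[50,0,0,-0.015,0,0,0],[50,0,0,-0.03,0,0,0],[50,0,0,-0.03,0,0,0],[50,0,0,-0.015,0,0,0],[50,0,0,0,0,0,0]])

```text
t: 11.95
position: [0.5056, 0.1711, 0.1141]
tool_rot: [0.001, 0.783, 0.623, 0.002]
ft_force: [-0.8, 0.9, -0.1]
width: 0.0426
finger_force: 0.0
```

jog_arm(motion=[[50,-0.03,0,0,0,0,-8.2],[50,-0.035,0,0,0,0,-8.2],[50,-0.04,0,0,0,0,0],[50,-0.04,0,0,0,0,0],[50,-0.04,0,0,0,0,0],[50,-0.04,0,0,0,0,0],[50,-0.04,0,0,0,0,0],[50,-0.035,0,0,0,0,0],[50,0,0,0,0,0,0],[50,0,0,0,0,0,0]])

```text
t: 13.2
position: [0.5081, -0.1271, 0.111]
tool_rot: [-0.001, 0.686, 0.728, -0.0]
ft_force: [0.5, 0.2, 0.0]
width: 0.0426
finger_force: 0.0
```

```bash
python3 - <<'E'
from fit import *
delta((*W[1],.0235),93.4)
d=save('side','s5.png'); a=d['img'][120:200,240:340,::-1]; cv2.imwrite('pics/s5c.png',cv2.resize(a,None,fx=6,fy=6,interpolation=3))
for n in ('vial_white','vial_black_1'):
    for m in cams.regions_of('side',n):
        print(n,round(m['score'],2),np.round(m['rect']),fit(d,m['mask'],cyl(.0115,.022,.056),list(ray(d,m['rect'][0],m['rect'][1],.04)[:2])))
E
```

```text
t 13.2 pos [ 0.5081 -0.1271  0.111 ] shift [-0.0028 -0.0041  0.0875] turn [-0.13 -0.09 -0.01] w 0.0426 F [0.5 0.2 0. ] ff 0.0
vial_white 0.75 [328. 230.  14.  20.] (array([ 0.5026, -0.0931]), np.float64(0.841))
vial_white 0.56 [279. 162.  14.  12.] (array([0.5068, 0.176 ]), np.float64(0.629))
vial_white 0.24 [282. 162.  24.  52.] (array([0.5014, 0.1164]), np.float64(0.213))
vial_black_1 0.87 [336. 243.   8.  22.] (array([ 0.5046, -0.1331]), np.float64(0.904))
vial_black_1 0.72 [316. 220.  14.  19.] (array([ 0.5011, -0.0563]), np.float64(0.78))
vial_black_1 0.72 [371. 228.  15.  29.] (array([ 0.5759, -0.1218]), np.float64(0.803))
vial_black_1 0.57 [328. 231.  15.  22.] (array([ 0.5028, -0.0948]), np.float64(0.818))
vial_black_1 0.54 [292. 258.  14.  30.] (array([ 0.4208, -0.1419]), np.float64(0.817))
```

View pics/s5c.png

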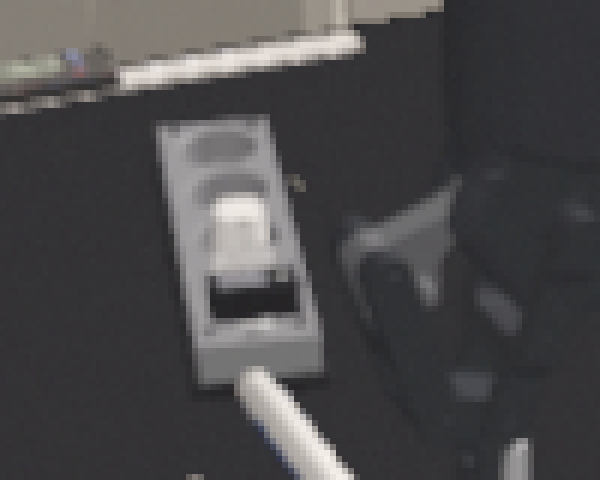

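The white vial (crop px 240,230) stands upright in bore 1 beside the probe. Next is black_1.

jog_arm(motion=[[50,-0.0025,-0.004,0.02,0,0,0],[50,0,0,0.03,0,0,0],[50,0,0,0.025,0,0,0],[50,0,0,0.01,0,0,0],[50,0,0,0.0025,0,0,0],[50,0,0,0,0,0,0],[50,0,0,0,0,0,0]])

```text
t: 14.22
position: [0.5059, -0.1308, 0.026]
tool_rot: [0.001, 0.686, 0.728, 0.0]
ft_force: [-0.7, -0.0, -0.4]
width: 0.0426
finger_force: 0.0
```

jog_arm(motion=[[50,0,-0.001,0.0025,0,0,0],[50,0,0,0,0,0,0],[25,0,0,0,0,0,0],[0,0,0,0,0,0,0],[0,0,0,0,0,0,0],[0,0,0,0,0,0,0],[0,0,0,0,0,0,0],[0,0,0,0,0,0,0]])

```text
t: 15.22
position: [0.5043, -0.1307, 0.0226]
tool_rot: [0.0, 0.686, 0.728, 0.0]
ft_force: [0.3, 0.2, 2.9]
width: 0.021
finger_force: 58.7
```

jog_arm(motion=[[0,0,0,-0.005,0,0,0],[0,0,0,-0.015,0,0,0],[0,0,0,-0.03,0,0,0],[0,0,0,-0.03,0,0,0],[0,0,0,-0.01,0,0,0],[0,0,0,0,0,0,0],[0,0,0,0,0,0,0]])

```text
t: 16.1
position: [0.5031, -0.1302, 0.1109]
tool_rot: [-0.001, 0.686, 0.728, -0.001]
ft_force: [0.4, -0.0, -1.0]
width: 0.021
finger_force: 59.1
```

```bash
python3 -c "
from h import *
delta((.5130,.2080,.112),77)"
```

```text
t 16.1 pos [ 0.5031 -0.1302  0.1109] shift [ 0.3371  0.03   -0.0009] turn [-0.15 -0.04 16.4 ] w 0.021 F [ 0.4 -0.  -1. ] ff 59.11918222904205
```

jog_arm(motion=[[0,0.02,0.002,0,0,0,0],[0,0.036,0.0035,0,0,0,0],[0,0.036,0.0035,0,0,0,0],[0,0.036,0.0035,0,0,0,0],[0,0.036,0.0035,0,0,0,0],[0,0.036,0.0035,0,0,0,0],[0,0.036,0.0035,0,0,0,0],[0,0.036,0.0035,0,0,0,0],[0,0.036,0.0035,0,0,0,0],[0,0.029,0,0,0,0,8.2],[0,0,0,0,0,0,8.2],[0,0,0,0,0,0,0]])

```text
t: 17.6
position: [0.5127, 0.2089, 0.1112]
tool_rot: [-0.001, 0.782, 0.624, -0.001]
ft_force: [-0.2, -0.6, 0.3]
width: 0.0211
finger_force: 59.2
```

jog_arm(motion=[[0,0,0,0,0,0,0],[0,0,0,0,0,0,0]])

```text
t: 17.85
position: [0.5138, 0.2074, 0.1121]
tool_rot: [-0.0, 0.782, 0.623, -0.0]
ft_force: [0.2, -0.9, -0.1]
width: 0.0208
finger_force: 59.1
```

```bash
python3 -c "
from h import *
delta((.5130,.2080,.0225),77)"
```

```text
t 17.9 pos [0.5138 0.2074 0.1121] shift [ 0.0004 -0.0009  0.0896] turn [-0.02  0.01  0.04] w 0.0208 F [ 0.2 -0.9 -0.1] ff 59.14991855621338
```

jog_arm(motion=[[0,0.0005,-0.001,0.02,0,0,0],[0,0,0,0.025,0,0,0],[0,0,0,0.02,0,0,0],[0,0,0,0.008,0,0,0],[0,0,0,0.004,0,0,0],[0,0,0,0,0,0,0],[0,0,0,0,0,0,0]])

```text
t: 18.73
position: [0.5138, 0.2085, 0.0363]
tool_rot: [0.0, 0.783, 0.623, 0.001]
ft_force: [-0.2, 0.4, -0.5]
width: 0.0212
finger_force: 59.2
```

jog_arm(motion=[[0,0,0,0.005,0,0,0],[0,0,0,0.004,0,0,0],[0,0,0,0.0025,0,0,0],[0,0,0,0.001,0,0,0],[0,0,0,0,0,0,0],[0,0,0,0,0,0,0]])

```text
t: 19.48
position: [0.5132, 0.2084, 0.0228]
tool_rot: [0.0, 0.783, 0.623, 0.0]
ft_force: [0.9, 0.3, -0.3]
width: 0.0215
finger_force: 59.6
```

jog_arm(motion=[[0,0,0,0.0007,0,0,0],[0,0,0,0,0,0,0],[0,0,0,0,0,0,0]])

```text
t: 19.85
position: [0.5133, 0.2084, 0.0226]
tool_rot: [0.0, 0.783, 0.623, 0.0]
ft_force: [-2.0, -0.1, 4.1]
width: 0.021
finger_force: 59.8
```

Contact. I'll release, lift and go back for black_2.

jog_arm(motion=[[20,0,0,0,0,0,0],[30,0,0,0,0,0,0],[45,0,0,0,0,0,0],[45,0,0,0,0,0,0],[45,0,0,0,0,0,0],[50,0,0,-0.015,0,0,0],[50,0,0,-0.03,0,0,0],[50,0,0,-0.03,0,0,0],[50,0,0,-0.015,0,0,0],[50,0,0,0,0,0,0]])

```text
t: 21.1
position: [0.5141, 0.2086, 0.1139]
tool_rot: [0.001, 0.783, 0.623, 0.002]
ft_force: [0.5, 0.2, -0.2]
width: 0.0425
finger_force: 0.0
```

jog_arm(motion=[[50,-0.03,0,0,0,0,-8.2],[50,-0.035,0,0,0,0,-8.2],[50,-0.04,-0.004,0,0,0,0],[50,-0.04,-0.004,0,0,0,0],[50,-0.04,-0.004,0,0,0,0],[50,-0.04,-0.004,0,0,0,0],[50,-0.04,-0.002,0,0,0,0],[50,-0.035,0,0,0,0,0],[50,0,0,0,0,0,0],[50,0,0,0,0,0,0]])

```text
t: 22.35
position: [0.4987, -0.0909, 0.1108]
tool_rot: [-0.001, 0.686, 0.728, -0.0]
ft_force: [-0.4, 0.5, -0.0]
width: 0.0428
finger_force: 0.0
```

```bash
python3 -c "
from h import *
delta((*W[2],.026),93.4)"
```

```text
t 22.4 pos [ 0.4987 -0.0909  0.1108] shift [-0.0024  0.0029  0.0848] turn [-0.13 -0.08 -0.01] w 0.0428 F [-0.4  0.5 -0. ] ff 0.0
```

jog_arm(motion=[[50,-0.0025,0.003,0.02,0,0,0],[50,0,0,0.03,0,0,0],[50,0,0,0.025,0,0,0],[50,0,0,0.01,0,0,0],[50,0,0,0.0025,0,0,0],[50,0,0,0,0,0,0],[50,0,0,0,0,0,0]])

```text
t: 23.22
position: [0.5034, -0.0939, 0.0258]
tool_rot: [0.001, 0.686, 0.728, 0.0]
ft_force: [0.9, 1.1, 0.5]
width: 0.0426
finger_force: 0.0
```

jog_arm(motion=[[50,0,-0.0005,0.0025,0,0,0],[50,0,0,0,0,0,0],[25,0,0,0,0,0,0],[0,0,0,0,0,0,0],[0,0,0,0,0,0,0],[0,0,0,0,0,0,0],[0,0,0,0,0,0,0],[0,0,0,0,0,0,0]])

```text
t: 24.22
position: [0.5024, -0.0939, 0.0224]
tool_rot: [0.0, 0.686, 0.728, 0.0]
ft_force: [-0.6, -0.7, 2.0]
width: 0.0213
finger_force: 58.8
```

jog_arm(motion=[[0,0,0,-0.005,0,0,0],[0,0,0,-0.015,0,0,0],[0,0,0,-0.03,0,0,0],[0,0,0,-0.03,0,0,0],[0,0,0,-0.01,0,0,0],[0,0,0,0,0,0,0],[0,0,0,0,0,0,0]])

```text
t: 25.1
position: [0.5011, -0.0935, 0.1106]
tool_rot: [-0.001, 0.686, 0.728, -0.001]
ft_force: [-0.4, 0.5, 0.1]
width: 0.021
finger_force: 59.0
```

```bash
python3 -c "
from h import *
delta((.5217,.2452,.112),77)"
```

```text
t 25.1 pos [ 0.5011 -0.0935  0.1106] shift [ 0.3369  0.0407 -0.0012] turn [-0.16 -0.03 16.4 ] w 0.021 F [-0.4  0.5  0.1] ff 58.95345389842987
```

jog_arm(motion=[[0,0.02,0.002,0,0,0,0],[0,0.036,0.005,0,0,0,0],[0,0.036,0.005,0,0,0,0],[0,0.036,0.005,0,0,0,0],[0,0.036,0.005,0,0,0,0],[0,0.036,0.005,0,0,0,0],[0,0.036,0.005,0,0,0,0],[0,0.036,0.005,0,0,0,0],[0,0.036,0.0035,0,0,0,0],[0,0.029,0,0,0,0,8.2],[0,0,0,0,0,0,8.2],[0,0,0,0,0,0,0]])

```text
t: 26.6
position: [0.5215, 0.2451, 0.1102]
tool_rot: [-0.0, 0.782, 0.623, -0.002]
ft_force: [0.1, -0.5, -0.3]
width: 0.0212
finger_force: 59.0
```

jog_arm(motion=[[0,0,0,0,0,0,0],[0,0,0,0,0,0,0]])

```text
t: 26.85
position: [0.5224, 0.2445, 0.1117]
tool_rot: [-0.0, 0.782, 0.623, -0.0]
ft_force: [0.6, -1.0, -0.6]
width: 0.0213
finger_force: 59.0
```

```bash
python3 - <<'E'
from h import *
delta((.5217,.2452,.0225),77)
d=save('side','s6.png'); a=d['img'][110:200,230:340,::-1]; cv2.imwrite('pics/s6c.png',cv2.resize(a,None,fx=6,fy=6,interpolation=3))
E
```

```text
t 26.9 pos [0.5224 0.2445 0.1117] shift [ 0.0005 -0.0008  0.0892] turn [-0.03  0.02  0.02] w 0.0213 F [ 0.6 -1.  -0.6] ff 58.95897924900055
```

View pics/s6c.png

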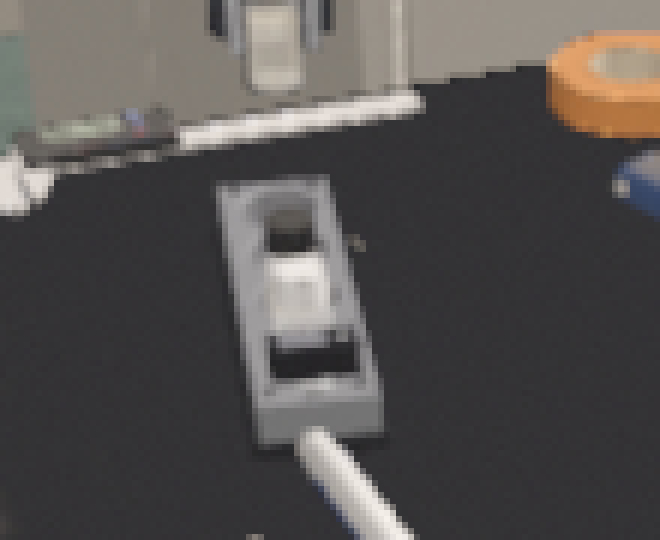

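White (crop px 298,290) and black_1 (290,225) stand upright in bores 1 and 2, with black_2 held above. Lowering black_2.

jog_arm(motion=[[0,0.0005,-0.001,0.02,0,0,0],[0,0,0,0.025,0,0,0],[0,0,0,0.02,0,0,0],[0,0,0,0.008,0,0,0],[0,0,0,0.004,0,0,0],[0,0,0,0,0,0,0],[0,0,0,0,0,0,0]])

```text
t: 27.78
position: [0.5223, 0.2459, 0.0361]
tool_rot: [0.0, 0.783, 0.623, 0.001]
ft_force: [0.4, 0.6, -1.3]
width: 0.0212
finger_force: 59.0
```

jog_arm(motion=[[0,0,0,0.005,0,0,0],[0,0,0,0.004,0,0,0],[0,0,0,0.0025,0,0,0],[0,0,0,0.001,0,0,0],[0,0,0,0,0,0,0],[0,0,0,0,0,0,0]])

```text
t: 28.52
position: [0.5217, 0.2458, 0.0226]
tool_rot: [0.0, 0.783, 0.623, 0.0]
ft_force: [-0.7, -0.1, -0.3]
width: 0.0209
finger_force: 59.2
```

jog_arm(motion=[[0,0,0,0.0007,0,0,0],[0,0,0,0,0,0,0],[0,0,0,0,0,0,0]])

```text
t: 28.9
position: [0.5218, 0.2458, 0.0224]
tool_rot: [0.0, 0.783, 0.623, 0.0]
ft_force: [-0.9, -0.8, 4.2]
width: 0.0214
finger_force: 59.5
```

jog_arm(motion=[[20,0,0,0,0,0,0],[30,0,0,0,0,0,0],[45,0,0,0,0,0,0],[45,0,0,0,0,0,0],[45,0,0,0,0,0,0],[50,0,0,-0.015,0,0,0],[50,0,0,-0.03,0,0,0],[50,0,0,-0.03,0,0,0],[50,0,0,-0.015,0,0,0],[50,0,0,0,0,0,0]])

```text
t: 30.15
position: [0.5226, 0.2461, 0.1138]
tool_rot: [0.001, 0.783, 0.623, 0.002]
ft_force: [0.1, -0.2, -0.1]
width: 0.0429
finger_force: 0.0
```

jog_arm(motion=[[50,-0.03,0,0,0,0,-8.2],[50,-0.035,0,0,0,0,-8.2],[50,-0.04,-0.005,0,0,0,0],[50,-0.04,-0.005,0,0,0,0],[50,-0.04,-0.005,0,0,0,0],[50,-0.04,-0.005,0,0,0,0],[50,-0.04,-0.005,0,0,0,0],[50,-0.035,0,0,0,0,0],[50,0,0,0,0,0,0],[50,0,0,0,0,0,0]])

```text
t: 31.4
position: [0.5002, -0.0539, 0.1107]
tool_rot: [-0.001, 0.686, 0.728, -0.0]
ft_force: [-0.1, 0.2, 0.1]
width: 0.0429
finger_force: 0.0
```

```bash
python3 -c "
from h import *
delta((*W[3],.026),93.4)"
```

```text
t 31.4 pos [ 0.5002 -0.0539  0.1107] shift [-0.0017  0.0006  0.0847] turn [-0.13 -0.07 -0.01] w 0.0429 F [-0.1  0.2  0.1] ff 0.0
```

jog_arm(motion=[[50,-0.0018,0,0.02,0,0,0],[50,0,0,0.03,0,0,0],[50,0,0,0.025,0,0,0],[50,0,0,0.01,0,0,0],[50,0,0,0.0025,0,0,0],[50,0,0,0,0,0,0],[50,0,0,0,0,0,0]])

```text
t: 32.28
position: [0.5019, -0.0564, 0.0256]
tool_rot: [0.001, 0.686, 0.728, 0.001]
ft_force: [0.1, 0.8, -0.6]
width: 0.0423
finger_force: 0.0
```

jog_arm(motion=[[50,0,-0.0005,0.0025,0,0,0],[50,0,0,0,0,0,0],[25,0,0,0,0,0,0],[0,0,0,0,0,0,0],[0,0,0,0,0,0,0],[0,0,0,0,0,0,0],[0,0,0,0,0,0,0],[0,0,0,0,0,0,0]])

```text
t: 33.28
position: [0.5008, -0.0564, 0.0223]
tool_rot: [0.0, 0.686, 0.728, 0.0]
ft_force: [-1.0, 0.4, 3.6]
width: 0.0212
finger_force: 60.0
```

jog_arm(motion=[[0,0,0,-0.005,0,0,0],[0,0,0,-0.015,0,0,0],[0,0,0,-0.03,0,0,0],[0,0,0,-0.03,0,0,0],[0,0,0,-0.01,0,0,0],[0,0,0,0,0,0,0],[0,0,0,0,0,0,0]])

```text
t: 34.15
position: [0.4996, -0.0561, 0.1104]
tool_rot: [-0.001, 0.686, 0.728, -0.001]
ft_force: [0.1, 0.2, -0.7]
width: 0.0211
finger_force: 58.7
```

```bash
python3 -c "
from h import *
delta((.5302,.2822,.112),77)"
```

```text
t 34.1 pos [ 0.4996 -0.0561  0.1104] shift [ 0.3358  0.0506 -0.0014] turn [-0.16 -0.02 16.4 ] w 0.0211 F [ 0.1  0.2 -0.7] ff 58.747485280036926
```

jog_arm(motion=[[0,0.02,0.003,0,0,0,0],[0,0.036,0.006,0,0,0,0],[0,0.036,0.006,0,0,0,0],[0,0.036,0.006,0,0,0,0],[0,0.036,0.006,0,0,0,0],[0,0.036,0.006,0,0,0,0],[0,0.036,0.006,0,0,0,0],[0,0.036,0.006,0,0,0,0],[0,0.036,0.0055,0,0,0,0],[0,0.028,0,0,0,0,8.2],[0,0,0,0,0,0,8.2],[0,0,0,0,0,0,0]])

```text
t: 35.65
position: [0.53, 0.2822, 0.1099]
tool_rot: [-0.0, 0.782, 0.623, -0.002]
ft_force: [0.2, -0.2, 0.1]
width: 0.021
finger_force: 58.8
```

jog_arm(motion=[[0,0,0,0,0,0,0],[0,0,0,0,0,0,0]])

```text
t: 35.9
position: [0.531, 0.2817, 0.1116]
tool_rot: [-0.0, 0.782, 0.623, -0.0]
ft_force: [-0.4, -0.2, -1.3]
width: 0.0212
finger_force: 58.8
```

```bash
python3 - <<'E'
from h import *
delta((.5302,.2822,.0225),77)
E
```

```text
t 35.9 pos [0.531  0.2817 0.1116] shift [ 0.0004 -0.0008  0.0891] turn [-0.03  0.02  0.03] w 0.0212 F [-0.4 -0.2 -1.3] ff 58.75599503517151
```

jog_arm(motion=[[0,0.0004,-0.001,0.02,0,0,0],[0,0,0,0.025,0,0,0],[0,0,0,0.02,0,0,0],[0,0,0,0.008,0,0,0],[0,0,0,0.004,0,0,0],[0,0,0,0,0,0,0],[0,0,0,0,0,0,0]])

```text
t: 36.78
position: [0.5308, 0.283, 0.036]
tool_rot: [0.0, 0.783, 0.623, 0.001]
ft_force: [0.7, -0.1, -1.4]
width: 0.0212
finger_force: 58.8
```

jog_arm(motion=[[0,0,0,0.005,0,0,0],[0,0,0,0.004,0,0,0],[0,0,0,0.0025,0,0,0],[0,0,0,0.001,0,0,0],[0,0,0,0.0005,0,0,0],[0,0,0,0,0,0,0],[0,0,0,0,0,0,0]])

```text
t: 37.65
position: [0.53, 0.2827, 0.0223]
tool_rot: [0.0, 0.783, 0.623, -0.0]
ft_force: [-2.3, -0.7, 4.9]
width: 0.0212
finger_force: 60.0
```

Contact at the floor. I'll release, lift, and back away toward the robot for a look.

jog_arm(motion=[[20,0,0,0,0,0,0],[30,0,0,0,0,0,0],[45,0,0,0,0,0,0],[45,0,0,0,0,0,0],[45,0,0,0,0,0,0],[50,0,0,-0.015,0,0,0],[50,0,0,-0.03,0,0,0],[50,0,0,-0.04,0,0,0],[50,0,0,-0.035,0,0,0],[50,0,0,0,0,0,0]])

```text
t: 38.9
position: [0.5326, 0.2838, 0.1478]
tool_rot: [0.001, 0.783, 0.623, 0.005]
ft_force: [0.3, 0.1, 0.7]
width: 0.043
finger_force: 0.0
```

jog_arm(motion=[[50,0,-0.03,-0.01,0,0,0],[50,0,-0.03,-0.01,0,0,0],[50,0,-0.03,-0.01,0,0,0],[50,0,-0.03,0,0,0,0],[50,0,-0.03,0,0,0,0],[50,0,0,0,0,0,0],[50,0,0,0,0,0,0]])

```text
t: 39.78
position: [0.3843, 0.3163, 0.1716]
tool_rot: [0.0, 0.783, 0.623, -0.0]
ft_force: [0.1, -0.1, -0.5]
width: 0.0428
finger_force: 0.0
```

```bash
python3 - <<'E'
from h import *
d=save('side','s7.png'); t=save('top','t7.png'); t0=cv2.imread('pics/top0.png')
K=lambda a:cv2.resize(a,(720,0) if 0 else None,fx=5,fy=5,interpolation=3)
a=d['img'][115:195,230:340,::-1]; a=cv2.resize(a,(760,300) if 0 else (412,300),interpolation=3)
b=t['img'][165:225,190:345,::-1]; b=cv2.resize(b,(412,160),interpolation=3); c=cv2.resize(t0[165:225,190:345],(412,160),interpolation=3)
cv2.imwrite('pics/f.png',cv2.resize(np.vstack([a,b]),None,fx=1.25,fy=1.25))
for n in ('petri_dish','tweezers','marker'):
    print(n,[(round(m['score'],2),np.round(m['centre']).tolist()) for m in cams.mark_of('top',n)][:1],[(round(m['score'],2),np.round(m['centre']).tolist()) for m in cams.mark_of('side',n)][:1])
s=r.read_state(); print(s['t'],s['position'],s['ft_force'])
E
```

```text
petri_dish [(0.79, [305.0, 142.0])] [(0.63, [368.0, 191.0])]
tweezers [(0.59, [314.0, 216.0])] [(0.68, [286.0, 216.0])]
marker [(0.62, [301.0, 202.0])] [(0.81, [295.0, 204.0])]
40.175 [0.38434262 0.31633321 0.17172187] [0.25953131 0.28644188 0.09788423]
```

View pics/f.png

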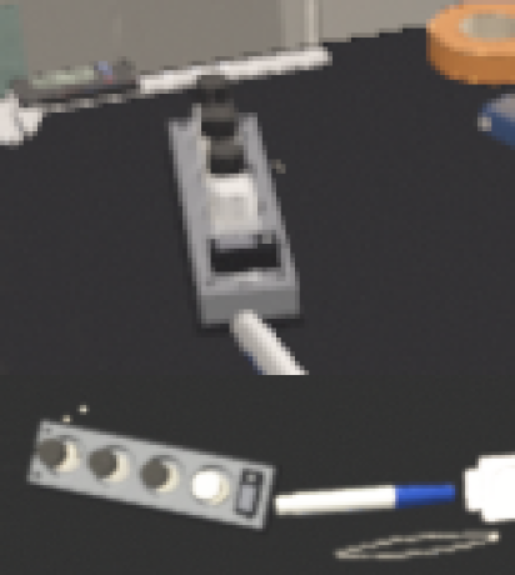

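All four vials stand upright in order, white beside the probe at crop px (210,485) and black at (157,473), (105,462) and (55,452). The dish, marker and tweezers are where they were, so I'm handing in.

```bash
python3 -c "
from station import sign_off
print(sign_off())"
```

```text
the job is handed in; nothing more can be done
None
```

All four vials are in the heater block, upright and in order with the white-capped one beside the probe; the dish, tweezers and marker lie where they did, and the job is handed in at about 40 s of arm time.

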